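Lay out the tamping place

ROBOT

A 6-joint arm with a two-finger parallel gripper is mounted at the origin on a cart in front of the work surface, level with it; the furniture and walls round the work are solid. World frame = base frame: x ahead of the robot, y to its left, z up, the work surface at z = 0. Lengths are in m, angles in rad, forces in N, time in s.
With the tool pointing down it reaches from about 0.25 to 0.8 m from the base axis. Payload 3.9 kg.
Tool frame: the origin (TCP) lies midway between the tips of the shut fingers; the grasp point (between the pads) lies 19 mm behind it; z points along the fingers, y is the line along which they close (so a half turn about z gives the same grasp; the last joint's range is limited). The gripper opens to 85 mm and grips with 20 to 120 N. Pads are 22 mm wide; open, the fingers measure 114 mm over their backs; the gripper's body (76 mm by 85 mm) begins 54 mm behind the grasp point. The pads swing forward as they close: fully open they stand 13 mm farther back than shut.
Start: joints at [1.191, 0.26, -0.138, 1.173, 0, 1.571], TCP at [0.195, 0.488, 0.231] pointing down, gripper open.
Joint ranges: [-2.78, 2.78], [-0.83, 1.72], [-1.28, 1.37], [-1.9, 2.12], [-1.57, 1.48], [-3.14, 3.14]. Speed limits (rad/s): [2.57, 2.57, 3.14, 3.14, 3.14, 3.14].

INTERFACE

Orientations are given as a 3x3 rotation matrix whose columns are the frame's x, y, z axes.
In Python, from station import observe, get_image, calibration, close_job gives the robot as it stands.
- The arm moves only by the shell command python3 -m inch 'ROWS' [FORCE]. ROWS is JSON, a list of rows, each an object of numbers: "x", "y", "z": the shift along the world's x, y, z in cm; "ax", "ay", "az": the turn, a rotation vector about the world's x, y, z in degrees; "gripper": the opening, from 0 (shut) to 1 (fully open). A call has 1 to 20 rows; each row is the pose to reach, as a shift and turn from the pose commanded when the call began; what a row does not reach only later rows make up. A row lasts 1/12 s, in which the tool goes at most 41.7 mm and 7.16 degrees, less where a joint would pass 70% of its speed; a pose out of reach is approached as far as the arm can. A call with a gripper value outside its range is refused whole. The fingers move at their own pace and stop on an object; FORCE is the grip in N (left out, the last holds). Time passes only in rows, so rows that repeat a pose let the fingers close. It gives the time, the measured TCP pose, the force, the opening and the grip force at its end, in the units of the state.
- observe(): the state, without advancing time (a new reading comes with each control period).
- get_image(name): name is "scene" or "top" or "wrist"; returns the picture (480x640x3 uint8, blue, green, red); there is no depth.
- calibration(name): a dict with "K" (3x3 intrinsics, pixels), "k1" (the pictures are not rectified: a ray, as slopes to the right and down, at radius r is drawn at 1 + k1 r^2 times it, then the intrinsics apply), "view" (4x4, takes a point from world to camera coordinates). Camera axes: x right, y up, looking along -z (the intrinsics and any distortion apply to the point x, -y, -z); pixel columns grow to the right and rows downward; lengths in m; the calibration is good to about 2 mm. A picture is of the moment at which its call begins: read the wrist's pose just before it. calibration takes no time and is no camera call; for the wrist camera it gives the pose at the moment of the call.
- close_job(): hands the job in; it is judged then, once.
The state is a dict: "time": time; "q": joint angles; "dq": joint speeds; "tau": joint torques, N m; "eef_pos": TCP position; "ee_rot": TCP orientation; "ft_force": force on the tool from outside, world axes, zero at the start; "torque": the same for the moment, N m; "width": finger opening in m; "grasp_force": force on a finger pad.
Only numpy, scipy, OpenCV 4.12 (cv2) and the standard library are available. Lean on these libraries where they do the work, as an engineer would, in place of code of your own. Each camera call takes 0.05 s, during which the arm holds its last target. There are 200 camera calls.

TASK

Lay out the tamping place for the next shift: stand the tamper upright on the middle of the tamping mat, stand the steel dosing cup midway between the mat and the pile of coasters, and lay the brush midway between the mat and the timer, parallel to the mat's long sides, the cup and the brush in line with the mat's middle. Also put the loose coaster squarely on top of the pile, lowering it gently until it touches before letting go (the pile's height varies). Leave the mat, the pile, the timer and the two stoneware tasting cups where they are.

Things in the scene. Friction and masses are not known exactly. Their poses are not given: they have to be found in the camera images.
- tamper: coffee tamper, loose, standing upright: steel foot 58 mm across and 26 mm high, above it an upright round wooden grip about 32 mm across at its thickest, 86 mm high over all, 0.3 to 0.6 kg. Origin: centre of its underside, z up. Grip it by the wooden grip, about 60 mm above its underside
- dosing_cup: tall round steel dosing cup, loose, upright, mouth up: 54 mm across at the rim, slightly narrower at the foot, 69 mm high, about 0.1 kg. Origin: centre of its underside, z up
- coaster: loose round pale wooden coaster lying flat by itself on the worktop: 56 mm across, 10 mm thick, 0.03 kg. Origin: centre of its underside, z up
- grounds_brush: small counter brush lying flat, loose: 176 mm long, wooden handle 26 mm wide and 13 mm high, bristle head 39 mm wide. Origin: middle of its length, at its underside; x runs along the brush, bristles at the -x end, handle at the +x end; a grasp across it 15 mm from the origin towards +x holds the handle near its balance point
- tamp_mat: rectangular dark rubber tamping mat with a grey ribbed middle, lying on the worktop, fixed: 110 mm long (its x), 80 mm wide (its y), 8 mm thick. Origin: centre of its underside, z up. The coaster pile stands off one long side and the timer off the other, each about 180 mm from the mat's centre along the mat's y or -y; which is on which side changes
- coaster_pile: fixed pile of the same round pale wooden coasters, 56 mm across, each 10 mm thick. Origin: centre of the pile's TOP face, z up. The top is 20 to 50 mm above the worktop, different at every start
- timer: round white kitchen timer with a red bar grip on its dial, fixed: 58 mm across, 39 mm high. Origin: centre of its underside. Only a landmark
- tasting_cup_1: cream stoneware tasting cup, a loose bystander near the back of the worktop: 68 mm across, 62 mm high. Origin: centre of its underside
- tasting_cup_2: dark green stoneware tasting cup, a loose bystander near the back of the worktop: 68 mm across, 62 mm high. Origin: centre of its underside
Things that resemble listed ones, but are neither listed nor needed, are in the scene too. What is shaped like the tamper but purple is not meant.

How it is judged:
At the end, for the whole second after the job is handed in: tamper upright on the mat, 15 mm off its middle at most; coaster flat on the pile, 10 mm; upright cup on the pile side and flat brush on the timer side, each 76 to 110 mm across from the mat centre, 20 (cup) or 25 mm (brush) off its cross line, brush parallel to 0.2 rad; all at rest (horizontal distance between tamper and tamp_mat below 0.015 m and z of tamper in the frame of tamp_mat between 0.004 and 0.012 m and angle between each of tamper, dosing_cup's own z axis and vertical below 0.1 rad and horizontal distance between coaster and coaster_pile below 0.01 m and z of coaster in the frame of coaster_pile between -0.004 and 0.004 m and angle between coaster's own z axis and vertical below 0.08 rad and ((y of coaster_pile in the frame of tamp_mat above 0 m and y of dosing_cup in the frame of tamp_mat between 0.076 and 0.11 m) or (y of coaster_pile in the frame of tamp_mat below 0 m and y of dosing_cup in the frame of tamp_mat between -0.11 and -0.076 m)) and x of dosing_cup in the frame of tamp_mat between -0.02 and 0.02 m and height (world z) of dosing_cup between -0.004 and 0.005 m and ((y of timer in the frame of tamp_mat above 0 m and y of grounds_brush in the frame of tamp_mat between 0.076 and 0.11 m) or (y of timer in the frame of tamp_mat below 0 m and y of grounds_brush in the frame of tamp_mat between -0.11 and -0.076 m)) and x of grounds_brush in the frame of tamp_mat between -0.025 and 0.025 m and height (world z) of grounds_brush between -0.004 and 0.005 m and angle between the x axis of grounds_brush and the x axis of tamp_mat, either way round below 0.2 rad and angle between grounds_brush's own z axis and vertical below 0.12 rad and linear speed of each of tamper, dosing_cup, coaster, grounds_brush below 0.02 m/s); the robot touches nothing.
It fails at once if a tasting cup is shifted by more than 20 mm (distance of any of tasting_cup_1, tasting_cup_2 from where it was at the start of the episode above 0.02 m).
It fails at once if the coaster is let go more than 10 mm above the pile (horizontal distance between coaster and coaster_pile below 0.04 m and z of coaster in the frame of coaster_pile above 0.01 m and contact force between the fingers and coaster below 0.02 N).
It fails at once if the coaster is pressed on the pile with more than 40 N (contact force between coaster and coaster_pile above 40 N).
It also fails if it takes over 118 s, if anything falls off the work surface, if the arm or the gripper's body presses on something with over 40 N, if the wrist force passes 120 N, or if a joint passes its speed limit or range.

## Working session

There is one attempt and no reset: what is moved stays moved. The work goes in short steps, Python scripts to look and compute and a shell command to move; the robot and the scene stay as the last step left them, time stands still between calls to the robot, and variables do not carry over. Pictures are saved under pics/ and viewed, at most 14 in all, crops included, and the job is handed in when it is done.

```bash
mkdir -p pics; ls
python3 - <<'E'
from station import *
import cv2,json
for n in("scene","top"):
    cv2.imwrite(f"pics/{n}0.png",get_image(n)); c=calibration(n); print(n,c)
o=observe(); print(o)
E
```

```text
pics
scene {'K': array([[496.21273676,   0.        , 326.96522958],
       [  0.        , 496.21273676, 237.97978567],
       [  0.        ,   0.        ,   1.        ]]), 'k1': -0.07350791354169993, 'view': array([[-0.80245357, -0.59643908, -0.01812995,  0.31618584],
       [ 0.28598393, -0.41107593,  0.8655806 , -0.27408876],
       [-0.52371888,  0.68940336,  0.50044134, -1.04607551],
       [ 0.        ,  0.        ,  0.        ,  1.        ]])}
top {'K': array([[463.8899068 ,   0.        , 311.5461868 ],
       [  0.        , 463.8899068 , 234.07223144],
       [  0.        ,   0.        ,   1.        ]]), 'k1': -0.08578369055448502, 'view': array([[ 0.00393009, -0.99993755, -0.0104616 , -0.18385874],
       [ 0.98052561,  0.00179919,  0.19638303, -0.54968837],
       [-0.19635194, -0.01102968,  0.98047145, -1.3136691 ],
       [ 0.        ,  0.        ,  0.        ,  1.        ]])}
{'time': 0.1, 'q': array([ 1.19099024e+00,  2.60596788e-01, -1.39232578e-01,  1.17269790e+00,
        1.65806164e-05,  1.57079043e+00]), 'dq': array([ 0.00043144, -0.00120036,  0.00151292, -0.00016217, -0.00144344,
        0.00101172]), 'tau': array([-3.41769592e-04, -4.06507552e+01,  2.54527760e+01,  1.01015877e-02,
        3.36824337e-05,  8.59582315e-06]), 'eef_pos': array([0.19440861, 0.48702463, 0.23056226]), 'ee_rot': array([[-9.28738720e-01,  3.70734351e-01, -6.57127493e-04],
       [ 3.70734933e-01,  9.28737339e-01, -1.60143791e-03],
       [ 1.65907942e-05, -1.73093751e-03, -9.99998502e-01]]), 'ft_force': array([ 0.6055401 ,  0.09937086, -0.12579558]), 'torque': array([-0.00756315, -0.03017692, -0.01322456]), 'grasp_force': 0.0, 'width': 0.08529346288375138}
```

View pics/top0.png

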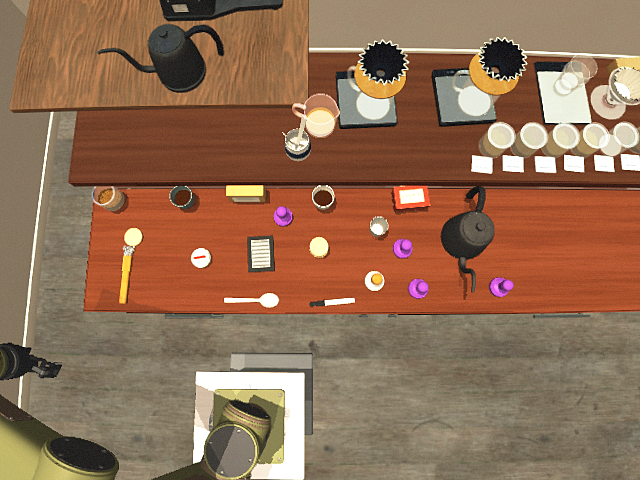

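View pics/scene0.png

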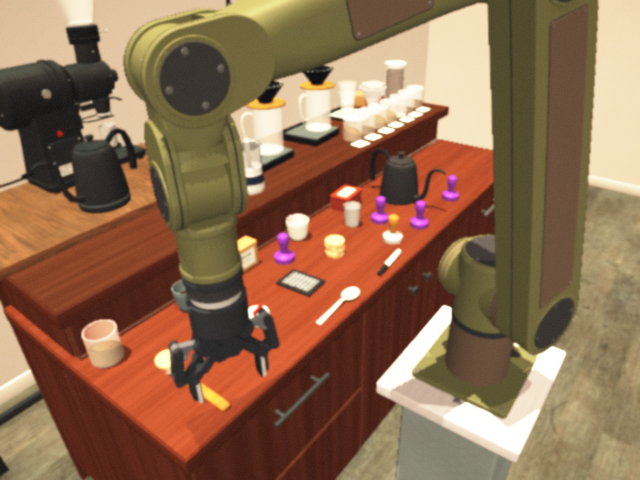

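The top view shows the brush at (126,270), with the loose coaster at (133,237) by its bristle end. The timer is at (201,258), the mat at (261,254) and the pile at (319,247). The steel cup is at (379,226) and the real tamper (orange grip) at (375,281). The scene view agrees: the pile is right of the mat and the timer left of it.

```bash
cat > h.py <<'E'
from station import *
import cv2, numpy as np
def D(c): return np.array([c["k1"],0,0,0.])
def ray(c,uv):
    V=c["view"]; n=cv2.undistortPoints(np.float64(uv).reshape(-1,1,2),c["K"],D(c)).reshape(-1,2)
    d=np.c_[n[:,0],-n[:,1],-np.ones(len(n))]@V[:3,:3]
    return -V[:3,:3].T@V[:3,3], d
def plane(c,uv,z):
    o,d=ray(c,uv); return o+d*((z-o[2])/d[:,2])[:,None]
def proj(c,P):
    p=np.atleast_2d(P)@c["view"][:3,:3].T+c["view"][:3,3]
    return cv2.projectPoints(np.c_[p[:,0],-p[:,1],-p[:,2]],np.zeros(3),np.zeros(3),c["K"],D(c))[0].reshape(-1,2)
def tri(c1,p1,c2,p2):
    "point from two rays, and the gap between them"
    (o1,d1),(o2,d2)=ray(c1,p1),ray(c2,p2); d1,d2=d1[0],d2[0]
    s,t=np.linalg.lstsq(np.c_[d1,-d2],o2-o1,rcond=None)[0]
    a,b=o1+s*d1,o2+t*d2; return (a+b)/2,np.linalg.norm(a-b)
def shot(n):
    "wrist picture with its calibration"
    import pickle
    c=calibration("wrist"); im=get_image("wrist"); cv2.imwrite(f"pics/{n}.png",im); pickle.dump(c,open(f"pics/{n}.pkl","wb")); return c,im
def load(n):
    import pickle
    return pickle.load(open(f"pics/{n}.pkl","rb")),cv2.imread(f"pics/{n}.png")
E
python3 - <<'E'
from h import *
c=calibration("top")
for n,uv,z in [("brush",(126,270),.01),("coaster",(133,237),.01),("timer",(201,258),.035),("mat",(261,254),.008),("pile",(319,247),.03),("cup",(379,226),.06),("tamper",(375,281),.02),("green",(181,196),.05),("cream",(323,196),.05)]: print(n,plane(c,[uv],z)[0].round(3))
c,im=shot("w0"); print(c); print(plane(c,[(0,0),(639,0),(639,479),(0,479)],0).round(3))
E
```

```text
brush [0.446 0.384 0.01 ]
coaster [0.549 0.37  0.01 ]
timer [0.481 0.147 0.035]
mat [ 0.498 -0.029  0.008]
pile [ 0.516 -0.204  0.03 ]
cup [ 0.574 -0.381  0.06 ]
tamper [ 0.415 -0.371  0.02 ]
green [0.668 0.215 0.05 ]
cream [ 0.668 -0.216  0.05 ]
{'K': array([[394.17091098,   0.        , 315.15126115],
       [  0.        , 394.17091098, 241.45336901],
       [  0.        ,   0.        ,   1.        ]]), 'k1': -0.079851393141804, 'view': array([[ 0.36951256,  0.92922391, -0.00184163, -0.52279662],
       [-0.88522744,  0.35141303, -0.30476427,  0.04019967],
       [-0.28254707,  0.11424449,  0.95242603, -0.3804824 ],
       [ 0.        ,  0.        ,  0.        ,  1.        ]])}
[[-0.088  0.289  0.   ]
 [ 0.126  0.83   0.   ]
 [ 0.727  0.765  0.   ]
 [ 0.395 -0.072  0.   ]]
```

View pics/w0.png

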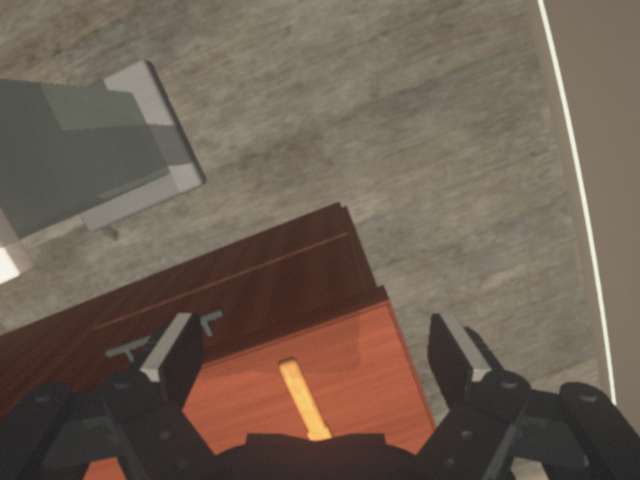

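The wrist view has the brush handle at (305,400). Ground under the TCP appears near the image centre, so flying over the objects works without turning the camera round. I'll go above the brush and coaster first.

```bash
python3 -m inch '[{"x":30,"y":-10,"z":3,"az":21.7},{"x":30,"y":-10,"z":3,"az":21.7},{"x":30,"y":-10,"z":3,"az":21.7},{"x":30,"y":-10,"z":3,"az":21.7},{"x":30,"y":-10,"z":3,"az":21.7},{"x":30,"y":-10,"z":3,"az":21.7},{"x":30,"y":-10,"z":3,"az":21.7},{"x":30,"y":-10,"z":3,"az":21.7},{"x":30,"y":-10,"z":3,"az":21.7},{"x":30,"y":-10,"z":3,"az":21.7},{"x":30,"y":-10,"z":3,"az":21.7},{"x":30,"y":-10,"z":3,"az":21.7}]'; python3 -c "
from h import *
shot('w1')"; python3 -m inch '[{"y":-10},{"y":-20},{"y":-20},{"y":-20},{"y":-20},{"y":-20},{"y":-20},{"y":-20}]'; python3 -c "
from h import *
shot('w2');print(observe()['q'])"; python3 -m inch '[{"y":-10},{"y":-20},{"y":-20},{"y":-20},{"y":-20},{"y":-20},{"y":-20},{"y":-20}]'; python3 -c "
from h import *
shot('w3')
a=[cv2.resize(cv2.imread(f'pics/w{i}.png'),(400,300)) for i in (1,2,3)]
cv2.imwrite('pics/m1.png',np.vstack([np.hstack(a[:2]),np.hstack([a[2],a[2]*0])]))"
```

```text
[ 1.19102982e+00  2.60378901e-01 -1.38680472e-01  1.17267756e+00
  5.03488866e-06  1.57077262e+00]$[0]: bad value
$[0]: bad value
$[0]: bad value
```

View pics/m1.png

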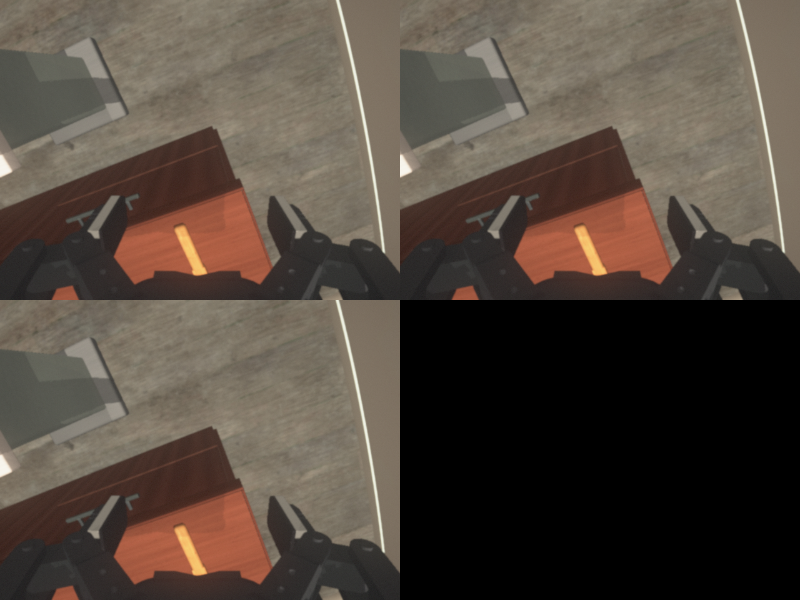

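All three pictures show the starting view: the rows were refused, probably because every key is required. I'll try one full row.

```bash
python3 -m inch '[{"x":4,"y":-1.5,"z":1,"ax":0,"ay":0,"az":3,"gripper":1}]'; python3 -c "
from h import *
print(observe()['time'])"
```

```text
time: 0.38
eef_pos: [0.2278, 0.4743, 0.2392]
ee_rot: [[-0.95, 0.313, -0.005], [0.313, 0.95, -0.002], [0.004, -0.003, -1.0]]
ft_force: [0.6, 0.5, -0.4]
width: 0.0855
grasp_force: 0.0
0.3833
```

```bash
python3 -m inch '[{"x":4,"y":-1,"z":1,"ax":0,"ay":0,"az":7,"gripper":1},{"x":8,"y":-2,"z":2,"ax":0,"ay":0,"az":14,"gripper":1},{"x":12,"y":-3,"z":2,"ax":0,"ay":0,"az":18.7,"gripper":1},{"x":16,"y":-4,"z":2,"ax":0,"ay":0,"az":18.7,"gripper":1},{"x":20,"y":-5,"z":2,"ax":0,"ay":0,"az":18.7,"gripper":1},{"x":24,"y":-6,"z":2,"ax":0,"ay":0,"az":18.7,"gripper":1},{"x":26.5,"y":-7,"z":2,"ax":0,"ay":0,"az":18.7,"gripper":1},{"x":26.5,"y":-7,"z":2,"ax":0,"ay":0,"az":18.7,"gripper":1},{"x":26.5,"y":-7,"z":2,"ax":0,"ay":0,"az":18.7,"gripper":1},{"x":26.5,"y":-7,"z":2,"ax":0,"ay":0,"az":18.7,"gripper":1}]'; python3 -c "
from h import *
shot('w1');print(observe()['q'])"; python3 -m inch '[{"x":0,"y":-4,"z":0,"ax":0,"ay":0,"az":0,"gripper":1},{"x":0,"y":-8,"z":0,"ax":0,"ay":0,"az":0,"gripper":1},{"x":0,"y":-12,"z":0,"ax":0,"ay":0,"az":0,"gripper":1},{"x":0,"y":-16,"z":0,"ax":0,"ay":0,"az":0,"gripper":1},{"x":0,"y":-20,"z":0,"ax":0,"ay":0,"az":0,"gripper":1},{"x":0,"y":-20,"z":0,"ax":0,"ay":0,"az":0,"gripper":1},{"x":0,"y":-20,"z":0,"ax":0,"ay":0,"az":0,"gripper":1}]'; python3 -c "
from h import *
shot('w2');print(observe()['q'])"; python3 -m inch '[{"x":0,"y":-4,"z":0,"ax":0,"ay":0,"az":0,"gripper":1},{"x":0,"y":-8,"z":0,"ax":0,"ay":0,"az":0,"gripper":1},{"x":0,"y":-12,"z":0,"ax":0,"ay":0,"az":0,"gripper":1},{"x":0,"y":-16,"z":0,"ax":0,"ay":0,"az":0,"gripper":1},{"x":0,"y":-20,"z":0,"ax":0,"ay":0,"az":0,"gripper":1},{"x":0,"y":-20,"z":0,"ax":0,"ay":0,"az":0,"gripper":1},{"x":0,"y":-20,"z":0,"ax":0,"ay":0,"az":0,"gripper":1}]';  python3 -c "
from h import *
shot('w3');print(observe()['q'])
a=[cv2.resize(cv2.imread(f'pics/w{i}.png'),(400,300)) for i in (1,2,3)]
cv2.imwrite('pics/m2.png',np.vstack([np.hstack(a[:2]),np.hstack([a[2],a[2]*0])]))"
```

```text
time: 1.22
eef_pos: [0.4972, 0.4032, 0.2604]
ee_rot: [[-1.0, 0.001, -0.001], [0.001, 1.0, -0.0], [0.001, -0.0, -1.0]]
ft_force: [0.2, 0.1, 0.2]
width: 0.0852
grasp_force: 0.0
[6.82085159e-01 4.57400344e-01 2.37327079e-01 1.35157908e+00
 4.85172221e-04 6.82486797e-01]
time: 1.85
eef_pos: [0.4964, 0.2025, 0.2616]
ee_rot: [[-1.0, 0.003, 0.0], [0.003, 1.0, 0.001], [-0.0, 0.001, -1.0]]
ft_force: [-1.3, 1.2, 1.1]
width: 0.0852
grasp_force: 0.0
[ 3.88829438e-01  2.69225376e-01 -4.64170354e-02  1.25405411e+00
  7.36640126e-04  3.89629180e-01]
time: 2.48
eef_pos: [0.498, 0.0035, 0.2609]
ee_rot: [[-1.0, 0.002, 0.001], [0.002, 1.0, 0.001], [-0.001, 0.001, -1.0]]
ft_force: [0.1, 0.9, -0.8]
width: 0.0852
grasp_force: 0.0
[ 8.46275890e-03  2.02207487e-01 -1.38172000e-01  1.23007337e+00
  1.03023046e-03  8.76437836e-03]
```

View pics/m2.png

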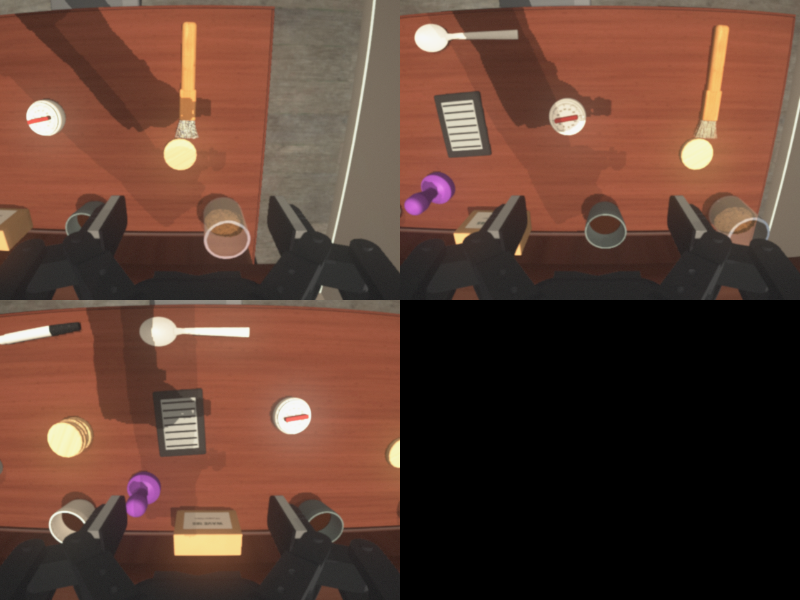

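The three views (y=0.40, 0.20 and 0.00) show the brush, bristle end and coaster clearly. In the third are the mat near (180,422), the timer near (292,415), the pile near (68,437), a purple decoy beyond the mat, and both tasting cups at the back edge. Next is the right-hand side.

```bash
python3 -m inch '[{"x":0,"y":-4,"z":0,"ax":0,"ay":0,"az":0,"gripper":1},{"x":0,"y":-8,"z":0,"ax":0,"ay":0,"az":0,"gripper":1},{"x":0,"y":-12,"z":0,"ax":0,"ay":0,"az":0,"gripper":1},{"x":0,"y":-16,"z":0,"ax":0,"ay":0,"az":0,"gripper":1},{"x":0,"y":-20,"z":0,"ax":0,"ay":0,"az":0,"gripper":1},{"x":0,"y":-20,"z":0,"ax":0,"ay":0,"az":0,"gripper":1},{"x":0,"y":-20,"z":0,"ax":0,"ay":0,"az":0,"gripper":1}]'; python3 -c "
from h import *
shot('w4')"; python3 -m inch '[{"x":0,"y":-4,"z":0,"ax":0,"ay":0,"az":0,"gripper":1},{"x":0,"y":-8,"z":0,"ax":0,"ay":0,"az":0,"gripper":1},{"x":0,"y":-12,"z":0,"ax":0,"ay":0,"az":0,"gripper":1},{"x":0,"y":-16,"z":0,"ax":0,"ay":0,"az":0,"gripper":1},{"x":0,"y":-18,"z":0,"ax":0,"ay":0,"az":0,"gripper":1},{"x":0,"y":-18,"z":0,"ax":0,"ay":0,"az":0,"gripper":1},{"x":0,"y":-18,"z":0,"ax":0,"ay":0,"az":0,"gripper":1}]';  python3 -c "
from h import *
shot('w5')
a=[cv2.resize(cv2.imread(f'pics/w{i}.png'),(400,300)) for i in (4,5)]
cv2.imwrite('pics/m3.png',np.hstack(a))"
```

```text
time: 3.12
eef_pos: [0.4987, -0.1961, 0.2604]
ee_rot: [[-1.0, 0.001, 0.0], [0.001, 1.0, 0.001], [-0.0, 0.001, -1.0]]
ft_force: [0.5, 0.3, -0.6]
width: 0.0854
grasp_force: 0.0
time: 3.75
eef_pos: [0.4989, -0.3749, 0.2603]
ee_rot: [[-1.0, -0.001, -0.0], [-0.001, 1.0, 0.001], [0.0, 0.001, -1.0]]
ft_force: [-0.3, 1.2, -0.2]
width: 0.0852
grasp_force: 0.0
```

View pics/m3.png

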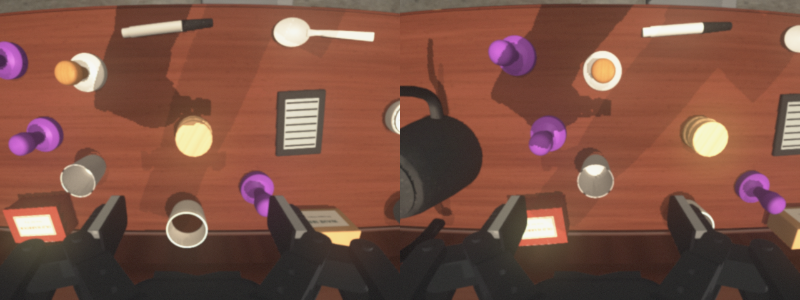

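The cup is near (83,172) in w4 and (595,172) in the right panel. The real tamper is at (70,72)/(603,70), the pile at (194,137)/(707,137) and the mat at (301,122). Now I'll mask and measure, with magnified crops as a check.

```bash
cat > m.py <<'E'
from h import *
L={i:load(f"w{i}") for i in (1,2,3,4,5)}
def cnt(im,lo,hi,roi):
    x0,y0,x1,y1=roi; h=cv2.cvtColor(im[y0:y1,x0:x1],cv2.COLOR_BGR2HSV)
    m=cv2.morphologyEx(cv2.inRange(h,lo,hi),cv2.MORPH_CLOSE,np.ones((3,3)))
    cs=cv2.findContours(m,cv2.RETR_EXTERNAL,cv2.CHAIN_APPROX_NONE)[0]
    return max(cs,key=cv2.contourArea)+np.array([x0,y0])
Y=((18,60,120),(32,200,255))
T=[("pile3",3,(80,220,200,330)),("pile4",4,(330,220,450,330)),("pile5",5,(550,210,680,330)),("coa1",1,(310,260,420,350)),("coa2",2,(530,260,660,350))]
E
python3 - <<'E'
from m import *
tiles=[]
def tile(i,x,y,c=None,w=100):
    im=L[i][1].copy()
    if c is not None: cv2.drawContours(im,[c],-1,(255,0,0),1)
    x0=int(np.clip(x-w//2,0,640-w));y0=int(np.clip(y-w//2,0,480-w)); t=cv2.resize(im[y0:y0+w,x0:x0+w],(198,198),interpolation=cv2.INTER_CUBIC)
    cv2.putText(t,f"{x0},{y0}",(2,12),0,.4,(0,255,255)); tiles.append(np.pad(t,((1,1),(1,1),(0,0))))
for n,i,r in T:
    c=cnt(L[i][1],*Y,r); e=cv2.fitEllipse(c); print(n,np.round(e[0],1),np.round(e[1],1),cv2.contourArea(c),cv2.boundingRect(c)); tile(i,*e[0],c)
tile(4,140,145);tile(5,405,140);tile(4,160,345);tile(5,390,345);tile(1,375,230);tile(2,620-0,230,None,120)
tiles.append(tiles[0]*0)
v=np.vstack([np.hstack(tiles[i:i+4]) for i in (0,4,8)]);cv2.imwrite("pics/m4.png",v)
for i,p in ((4,(386,272)),(5,(614,272)),(1,(360,308)),(3,(136,276)),(4,(200,220))): print(i,cv2.cvtColor(L[i][1][p[1]:p[1]+1,p[0]:p[0]+1],cv2.COLOR_BGR2HSV))
E
```

```text
pile3 [106.3 233.7] [30.1 50.3] 542.5 (80, 220, 56, 32)
pile4 [333.4 227.9] [ 8.1 24.4] 126.0 (330, 220, 9, 23)Traceback (most recent call last):
  File "<stdin>", line 9, in <module>
  File "m.py", line 7, in cnt
    return max(cs,key=cv2.contourArea)+np.array([x0,y0])
           ~~~^^^^^^^^^^^^^^^^^^^^^^^^
ValueError: max() iterable argument is empty
```

Run:
```python
from m import *
for i,p in ((4,(386,274)),(5,(614,274)),(1,(360,308)),(2,(594,308)),(3,(136,276)),(4,(200,220)),(4,(340,330)),(3,(360,200)),(3,(357,245))): print(i,cv2.cvtColor(L[i][1],cv2.COLOR_BGR2HSV)[p[1],p[0]])
```

```text
4 [  7 150 165]
5 [  7 147 158]
1 [  8 151 165]
2 [ 16  61 130]
3 [  9 157 162]
4 [  7 151 152]
4 [  7 151 149]
3 [  7 149 161]
3 [  8 150 143]
```

Those half-size tiles were scaled by 1.6, not 2, so I'll fix the coordinates.

```bash
python3 - <<'E'
s=open("m.py").read(); i=s.index("Y=(")
open("m.py","w").write(s[:i]+'''Y=((17,60,150),(35,220,255))
T=[("pile3",3,(60,170,160,270)),("pile4",4,(265,170,360,270)),("pile5",5,(440,165,540,265)),("coa1",1,(250,210,330,285)),("coa2",2,(430,210,530,290))]
''')
E
python3 - <<'E'
from m import *
tiles=[]
def tile(i,x,y,c=None,w=100):
    im=L[i][1].copy()
    if c is not None: cv2.drawContours(im,[c],-1,(255,0,0),1)
    x0=int(np.clip(x-w//2,0,640-w));y0=int(np.clip(y-w//2,0,480-w)); t=cv2.resize(im[y0:y0+w,x0:x0+w],(198,198),interpolation=cv2.INTER_CUBIC)
    cv2.putText(t,f"{x0},{y0}",(2,12),0,.4,(0,255,255)); tiles.append(np.pad(t,((1,1),(1,1),(0,0))))
for n,i,r in T:
    c=cnt(L[i][1],*Y,r); e=cv2.fitEllipse(c); print(n,np.round(e[0],1),np.round(e[1],1),cv2.contourArea(c),cv2.boundingRect(c)); tile(i,*e[0],c)
tile(4,112,116);tile(5,324,112);tile(4,128,278);tile(5,312,276);tile(1,300,184);tile(2,496,184);tile(4,480,195)
v=np.vstack([np.hstack(tiles[i:i+4]) for i in (0,4,8)]);cv2.imwrite("pics/m4.png",v)
for i,p in ((4,(310,218)),(4,(480,170)),(4,(446,200)),(4,(112,116)),(1,(302,80)),(1,(302,150))): print(i,cv2.cvtColor(L[i][1],cv2.COLOR_BGR2HSV)[p[1],p[0]])
E
```

```text
pile3 [104.  223.6] [50.8 61. ] 2397.0 (76, 195, 61, 57)
pile4 [310.1 222.5] [53.5 58.7] 2422.5 (281, 196, 58, 55)
pile5 [496.2 221.5] [53.  60.1] 2468.0 (468, 190, 57, 61)
coa1 [287.8 244.5] [49.8 55.5] 2031.0 (262, 210, 52, 62)
coa2 [477.4 242.2] [45.3 66.7] 2185.5 (450, 210, 53, 62)
4 [ 27  67 247]
4 [ 23  24 230]
4 [12 57 90]
4 [ 18 141 245]
1 [ 18 144 246]
1 [ 18 144 246]
```

View pics/m4.png

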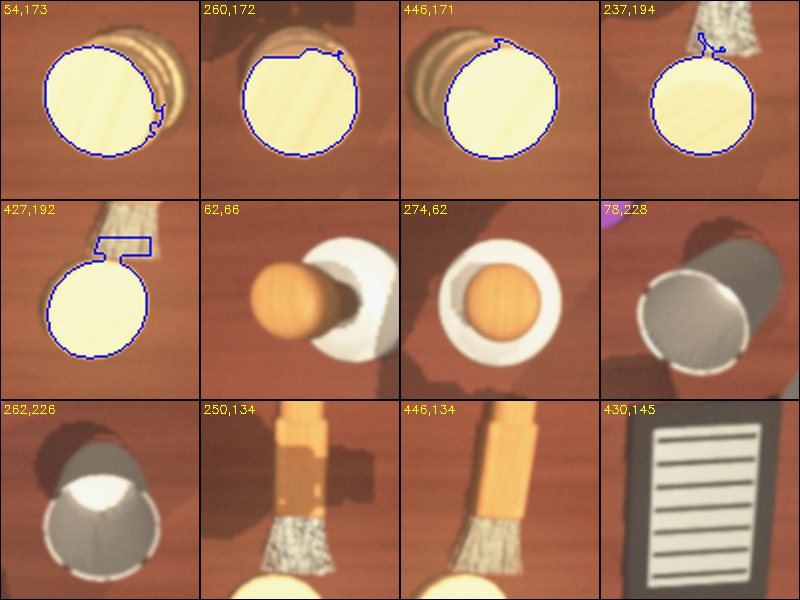

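The pile's top discs are cleanly outlined, with the bases showing at the side. The tamper foot is centred about (324,113) in w5, and the cup rim about (125,289) in w4 and (313,290) in w5. The coaster disc touches the bristles only visually. Now I'll fit and triangulate.

```bash
cat > n.py <<'E'
from m import *
def mask(i,lo,hi,roi,k=0):
    h=cv2.cvtColor(L[i][1],cv2.COLOR_BGR2HSV); m=cv2.inRange(h,lo,hi); r=np.zeros_like(m); x0,y0,x1,y1=roi; r[y0:y1,x0:x1]=m[y0:y1,x0:x1]
    if k: r=cv2.morphologyEx(r,cv2.MORPH_OPEN,cv2.getStructuringElement(cv2.MORPH_ELLIPSE,(k,k)))
    return max(cv2.findContours(r,cv2.RETR_EXTERNAL,cv2.CHAIN_APPROX_NONE)[0],key=cv2.contourArea)
def pair(n,i,p,j,q): 
    P,g=tri(L[i][0],[p],L[j][0],[q]); print(n,i,j,P.round(4),"gap",round(g,4))
E
python3 - <<'E'
from n import *
c={}
for n,i,r in T:
    k=mask(i,(15,40,200),(40,220,255),r,31); e=cv2.fitEllipse(cv2.convexHull(k)); c[n]=e[0]; print(n,np.round(e,1) if 0 else (np.round(e[0],1),np.round(e[1],1)))
pair("pile",3,c["pile3"],5,c["pile5"]);pair("pile",3,c["pile3"],4,c["pile4"]);pair("pile",4,c["pile4"],5,c["pile5"])
pair("coaster",1,c["coa1"],2,c["coa2"])
pair("cup rim",4,(125,289.1),5,(313.3,290.1))
f={}
for i,r in ((4,(90,60,185,170)),(5,(280,70,370,160))):
    k=mask(i,(0,0,150),(180,70,255),r); f[i]=cv2.minEnclosingCircle(k); print("foot",f[i])
    g=mask(i,(8,110,190),(25,255,255),r if i==5 else (60,80,140,150)); print("grip",cv2.minEnclosingCircle(g))
pair("foot",4,f[4][0],5,f[5][0])
m={}
for i,r in ((2,(60,140,160,260)),(3,(245,145,340,260)),(4,(430,140,540,260))):
    k=mask(i,(0,0,140),(180,75,255),r,0)
    h=cv2.cvtColor(L[i][1],cv2.COLOR_BGR2HSV)
    x0,y0,x1,y1=r; mm=np.zeros((480,640),np.uint8); mm[y0:y1,x0:x1]=cv2.inRange(h,(0,0,150),(180,75,255))[y0:y1,x0:x1]
    mm=cv2.morphologyEx(cv2.morphologyEx(mm,cv2.MORPH_OPEN,np.ones((3,3))),cv2.MORPH_CLOSE,np.ones((9,9)))
    k=max(cv2.findContours(mm,0,1)[0],key=cv2.contourArea); R=cv2.minAreaRect(k); m[i]=R[0]
    W=plane(L[i][0],cv2.boxPoints(R),.008); e=[W[1]-W[0],W[2]-W[1]]; a=max(e,key=np.linalg.norm)
    print("mat",i,np.round(R[0],1),W.mean(0).round(4),"sizes",[round(np.linalg.norm(x),3) for x in e],"long axis deg",np.degrees(np.arctan(a[1]/a[0])).round(2))
pair("mat",3,m[3],4,m[4]);pair("mat",2,m[2],4,m[4])
for i,r in ((1,(260,20,340,220)),(2,(470,20,540,220))):
    k=mask(i,(10,90,90),(24,255,255),r,5); W=plane(L[i][0],k.reshape(-1,2),.013)
    x,y,*_=cv2.fitLine(np.float32(W[:,:2]),cv2.DIST_L2,0,.01,.01).ravel(); t=k.reshape(-1,2)[k[:,0,1].argmin()]
    print("brush",i,"angle",np.degrees(np.arctan(y/x)).round(2),"mean",W.mean(0).round(4),"x range",W[:,0].min().round(4),W[:,0].max().round(4),cv2.minAreaRect(k))
E
```

```text
pile3 (array([103.5, 223.4]), array([52.1, 60.6]))
pile4 (array([310.1, 222. ]), array([55.5, 60.2]))
pile5 (array([497.8, 223.2]), array([49. , 61.1]))
coa1 (array([287.7, 246.3]), array([50.3, 52.7]))
coa2 (array([476.8, 245.1]), array([47.7, 49.6]))
pile 3 5 [ 0.5155 -0.2011  0.0462] gap 0.0003
pile 3 4 [ 0.5155 -0.2017  0.0452] gap 0.0002
pile 4 5 [ 0.5151 -0.2016  0.0473] gap 0.0005
coaster 1 2 [0.548  0.3734 0.0127] gap 0.001
cup rim 4 5 [ 0.5745 -0.3771  0.0687] gap 0.0001
foot ((135.95849609375, 115.8023681640625), 31.583314895629883)
grip ((104.34393310546875, 115.81791687011719), 19.23941993713379)
foot ((323.2220153808594, 112.82869720458984), 31.716279983520508)
grip ((324.5, 112.68421173095703), 19.47700309753418)
foot 4 5 [ 0.4171 -0.3681  0.0175] gap 0.0006
mat 2 [ 98.6 201. ] [ 0.5011 -0.0262  0.008 ] sizes [np.float64(0.056), np.float64(0.088)] long axis deg 3.77
mat 3 [288.9 207.5] [ 0.5101 -0.0244  0.008 ] sizes [np.float64(0.054), np.float64(0.063)] long axis deg 3.71
mat 4 [481.6 197. ] [ 0.4996 -0.0245  0.008 ] sizes [np.float64(0.088), np.float64(0.056)] long axis deg 3.74
mat 3 4 [ 0.5036 -0.0245  0.0088] gap 0.0109
mat 2 4 [ 0.4989 -0.0252  0.0087] gap 0.0015
brush 1 angle -2.21 mean [0.4183 0.3886 0.013 ] x range 0.3451 0.4921 ((302.1515808105469, 113.31674194335938), (29.34769630432129, 159.10540771484375), 2.726310968399048)
brush 2 angle -5.65 mean [0.43   0.3835 0.013 ] x range 0.3448 0.5167 ((503.2233581542969, 129.5255889892578), (35.160118103027344, 183.73373413085938), 11.17383861541748)
```

Heights look sensible: pile top about 0.046, cup rim 0.069, mat 0.009. The mat centre is (0.4995,-0.025) with heading 3.74°. I still need a finer brush axis, the tamper position and the clearances to the purple decoys.

Run:
```python
from n import *
print("tamper foot top w5",plane(L[5][0],[(323.6,113.0)],.024),"grip",plane(L[5][0],[(324.5,112.7)],.07), "from w4 grip",plane(L[4][0],[(104.3,115.8)],.07))
pair("grip",4,(104.3,115.8),5,(324.5,112.7))
e={}
for i,r in ((1,(270,20,340,160)),(2,(470,20,540,185))):
    k=mask(i,(10,90,60),(24,255,255),r,5).reshape(-1,2); 
    rows=np.arange(60,r[3]-15,4); mid=np.array([[ (k[k[:,1]==y][:,0].min()+k[k[:,1]==y][:,0].max())/2,y] for y in rows if (k[:,1]==y).sum()>1])
    W=plane(L[i][0],mid,.012); s=np.polyfit(W[:,0],W[:,1],1); t=k[k[:,1]==k[:,1].min()].mean(0); e[i]=t
    print(i,"angle",np.degrees(np.arctan(s[0])).round(2),"y at .4175",np.polyval(s,.4175).round(4),"tail",t,plane(L[i][0],[t],.011).round(4))
pair("tail",1,e[1],2,e[2])
for i in (3,4,5):
    h=cv2.cvtColor(L[i][1],cv2.COLOR_BGR2HSV); m=cv2.inRange(h,(130,80,50),(160,255,255))
    for k in cv2.findContours(m,0,1)[0]:
        if cv2.contourArea(k)>300: W=plane(L[i][0],k.reshape(-1,2),.01); print("purple",i,cv2.boundingRect(k),W.min(0).round(3),W.max(0).round(3))
```

```text
tamper foot top w5 [[ 0.4169705 -0.3678986  0.024    ]] grip [[ 0.41711848 -0.36816529  0.07      ]] from w4 grip [[ 0.41701385 -0.37213681  0.07      ]]
grip 4 5 [ 0.4171 -0.3683  0.0772] gap 0.0001
1 angle -1.99 y at .4175 0.3886 tail [302.5  34. ] [[0.3448 0.3905 0.011 ]]
2 angle -1.89 y at .4175 0.3867 tail [513.5  39. ] [[0.3447 0.3877 0.011 ]]
tail 1 2 [0.3437 0.3904 0.0054] gap 0.0
purple 3 (200, 275, 57, 72) [ 0.583 -0.13   0.01 ] [ 0.673 -0.063  0.01 ]
purple 4 (385, 275, 53, 72) [ 0.584 -0.12   0.01 ] [ 0.673 -0.061  0.01 ]
purple 4 (14, 188, 87, 61) [ 0.487 -0.528  0.01 ] [ 0.553 -0.423  0.01 ]
purple 4 (0, 67, 44, 60) [ 0.365 -0.518  0.01 ] [ 0.423 -0.465  0.01 ]
purple 5 (537, 275, 81, 68) [ 0.585 -0.123  0.01 ] [ 0.673 -0.012  0.01 ]
purple 5 (207, 185, 59, 64) [ 0.486 -0.489  0.01 ] [ 0.553 -0.427  0.01 ]
purple 5 (142, 57, 76, 64) [ 0.365 -0.541  0.01 ] [ 0.423 -0.469  0.01 ]
```

Tamper at (0.417,-0.368) in both views. I'll grasp it with the fingers closing along y.

```bash
python3 -m inch '[{"x":-4,"y":0.9,"z":-1,"ax":0,"ay":0,"az":0,"gripper":1},{"x":-8.3,"y":0.9,"z":-3,"ax":0,"ay":0,"az":0,"gripper":1},{"x":-8.3,"y":0.9,"z":-7,"ax":0,"ay":0,"az":0,"gripper":1},{"x":-8.3,"y":0.9,"z":-11,"ax":0,"ay":0,"az":0,"gripper":1},{"x":-8.3,"y":0.9,"z":-15,"ax":0,"ay":0,"az":0,"gripper":1},{"x":-8.3,"y":0.9,"z":-19,"ax":0,"ay":0,"az":0,"gripper":1},{"x":-8.3,"y":0.9,"z":-21.9,"ax":0,"ay":0,"az":0,"gripper":1},{"x":-8.3,"y":0.9,"z":-21.9,"ax":0,"ay":0,"az":0,"gripper":1},{"x":-8.3,"y":0.9,"z":-21.9,"ax":0,"ay":0,"az":0,"gripper":1},{"x":-8.3,"y":0.9,"z":-21.9,"ax":0,"ay":0,"az":0,"gripper":0},{"x":-8.3,"y":0.9,"z":-21.9,"ax":0,"ay":0,"az":0,"gripper":0},{"x":-8.3,"y":0.9,"z":-21.9,"ax":0,"ay":0,"az":0,"gripper":0},{"x":-8.3,"y":0.9,"z":-21.9,"ax":0,"ay":0,"az":0,"gripper":0},{"x":-8.3,"y":0.9,"z":-21.9,"ax":0,"ay":0,"az":0,"gripper":0},{"x":-8.3,"y":0.9,"z":-21.9,"ax":0,"ay":0,"az":0,"gripper":0},{"x":-8.3,"y":0.9,"z":-21.9,"ax":0,"ay":0,"az":0,"gripper":0},{"x":-8.3,"y":0.9,"z":-21.9,"ax":0,"ay":0,"az":0,"gripper":0}]' 60
```

```text
time: 5.22
eef_pos: [0.4157, -0.3681, 0.0436]
ee_rot: [[-1.0, 0.001, 0.003], [0.001, 1.0, -0.001], [-0.003, -0.001, -1.0]]
ft_force: [1.2, 2.6, 7.6]
width: 0.0301
grasp_force: 58.6
```

Gripped firmly (30 mm, 59 N). Next: lift, carry over the mat and stop 2 cm above it.

```bash
python3 -m inch '[{"x":0,"y":0,"z":4,"ax":0,"ay":0,"az":0,"gripper":0},{"x":0,"y":0,"z":8,"ax":0,"ay":0,"az":0,"gripper":0},{"x":0,"y":2,"z":11,"ax":0,"ay":0,"az":0,"gripper":0},{"x":1,"y":6,"z":11,"ax":0,"ay":0,"az":0,"gripper":0},{"x":2,"y":10,"z":11,"ax":0,"ay":0,"az":0,"gripper":0},{"x":3,"y":14,"z":11,"ax":0,"ay":0,"az":0,"gripper":0},{"x":4,"y":18,"z":11,"ax":0,"ay":0,"az":0,"gripper":0},{"x":5,"y":22,"z":11,"ax":0,"ay":0,"az":0,"gripper":0},{"x":6,"y":26,"z":11,"ax":0,"ay":0,"az":0,"gripper":0},{"x":7,"y":30,"z":11,"ax":0,"ay":0,"az":0,"gripper":0},{"x":8,"y":33,"z":11,"ax":0,"ay":0,"az":0,"gripper":0},{"x":8.3,"y":34.3,"z":9,"ax":0,"ay":0,"az":0,"gripper":0},{"x":8.3,"y":34.3,"z":6,"ax":0,"ay":0,"az":0,"gripper":0},{"x":8.3,"y":34.3,"z":3,"ax":0,"ay":0,"az":0,"gripper":0},{"x":8.3,"y":34.3,"z":2.5,"ax":0,"ay":0,"az":0,"gripper":0},{"x":8.3,"y":34.3,"z":2.5,"ax":0,"ay":0,"az":0,"gripper":0}]'; python3 -c "
from h import *
shot('w6')"
```

```text
time: 6.55
eef_pos: [0.4942, -0.0245, 0.0646]
ee_rot: [[-1.0, 0.001, -0.007], [0.001, 1.0, 0.0], [0.007, 0.0, -1.0]]
ft_force: [-0.7, -0.3, -4.5]
width: 0.0299
grasp_force: 61.7
```

View pics/w6.png

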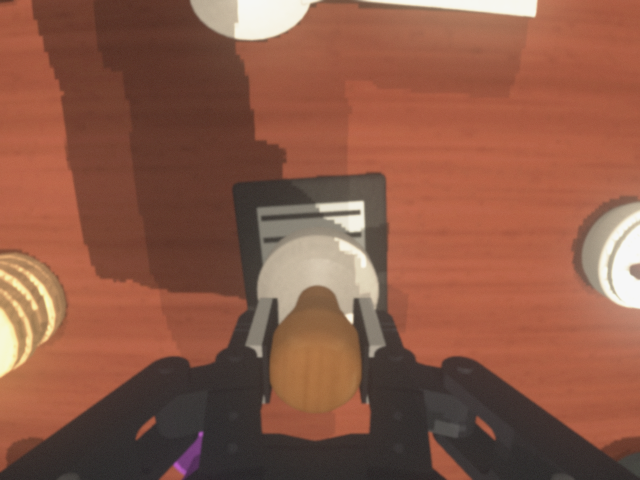

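The tamper hangs over the mat and looks laterally centred between its sides. I'll lower it to touch.

```bash
python3 -m inch '[{"x":0.2,"y":0,"z":-0.5,"ax":0,"ay":0,"az":0,"gripper":0},{"x":0.2,"y":0,"z":-0.9,"ax":0,"ay":0,"az":0,"gripper":0},{"x":0.2,"y":0,"z":-1.2,"ax":0,"ay":0,"az":0,"gripper":0},{"x":0.2,"y":0,"z":-1.4,"ax":0,"ay":0,"az":0,"gripper":0},{"x":0.2,"y":0,"z":-1.5,"ax":0,"ay":0,"az":0,"gripper":0},{"x":0.2,"y":0,"z":-1.6,"ax":0,"ay":0,"az":0,"gripper":0},{"x":0.2,"y":0,"z":-1.6,"ax":0,"ay":0,"az":0,"gripper":0}]'
```

```text
time: 7.18
eef_pos: [0.5001, -0.0247, 0.0517]
ee_rot: [[-1.0, 0.001, 0.001], [0.001, 1.0, -0.0], [-0.001, -0.0, -1.0]]
ft_force: [-0.7, 0.2, 1.9]
width: 0.0299
grasp_force: 62.1
```

Contact made (vertical force -4.5 → +1.9 N). Release, rise, and cross to hover over the coaster.

```bash
python3 -m inch '[{"x":0,"y":0,"z":0,"ax":0,"ay":0,"az":0,"gripper":0.7},{"x":0,"y":0,"z":0,"ax":0,"ay":0,"az":0,"gripper":0.7},{"x":0,"y":0,"z":0,"ax":0,"ay":0,"az":0,"gripper":0.7},{"x":0,"y":0,"z":0,"ax":0,"ay":0,"az":0,"gripper":0.7},{"x":0,"y":0,"z":2,"ax":0,"ay":0,"az":0,"gripper":1},{"x":0,"y":0,"z":5,"ax":0,"ay":0,"az":0,"gripper":1},{"x":0,"y":0,"z":9,"ax":0,"ay":0,"az":0,"gripper":1},{"x":0,"y":2,"z":12,"ax":0,"ay":0,"az":0,"gripper":1},{"x":0.5,"y":6,"z":12,"ax":0,"ay":0,"az":0,"gripper":1},{"x":1,"y":10,"z":12,"ax":0,"ay":0,"az":0,"gripper":1},{"x":1.5,"y":14,"z":12,"ax":0,"ay":0,"az":0,"gripper":1},{"x":2,"y":18,"z":12,"ax":0,"ay":0,"az":0,"gripper":1},{"x":2.5,"y":22,"z":12,"ax":0,"ay":0,"az":0,"gripper":1},{"x":3,"y":26,"z":12,"ax":0,"ay":0,"az":0,"gripper":1},{"x":3.5,"y":30,"z":10,"ax":0,"ay":0,"az":0,"gripper":1},{"x":4,"y":34,"z":7,"ax":0,"ay":0,"az":0,"gripper":1},{"x":4.5,"y":38,"z":4,"ax":0,"ay":0,"az":0,"gripper":1},{"x":4.6,"y":39.8,"z":2,"ax":0,"ay":0,"az":0,"gripper":1},{"x":4.6,"y":39.8,"z":0.9,"ax":0,"ay":0,"az":0,"gripper":1},{"x":4.6,"y":39.8,"z":0.9,"ax":0,"ay":0,"az":0,"gripper":1}]'
python3 - <<'E'
from h import *
c,im=shot('w7')
h=cv2.cvtColor(im,cv2.COLOR_BGR2HSV); m=cv2.morphologyEx(cv2.inRange(h,(15,30,170),(40,220,255)),cv2.MORPH_OPEN,cv2.getStructuringElement(2,(41,41)))
for k in cv2.findContours(m,0,1)[0]: e=cv2.fitEllipse(k); print(e,plane(c,[e[0]],.01))
E
```

```text
time: 8.85
eef_pos: [0.5429, 0.374, 0.055]
ee_rot: [[-1.0, -0.002, -0.006], [-0.002, 1.0, -0.004], [0.006, -0.004, -1.0]]
ft_force: [-1.4, -1.7, -0.4]
width: 0.0855
grasp_force: 0.0
((329.0, 311.8778076171875), (42.5382080078125, 54.13170623779297), 64.81497955322266) [[0.56330404 0.38036105 0.01      ]]
((341.1162414550781, 203.08489990234375), (50.670509338378906, 54.071502685546875), 44.63718795776367) [[0.50440913 0.38543107 0.01      ]]
((346.61444091796875, 114.4856185913086), (54.944488525390625, 136.78150939941406), 2.9489800930023193) [[0.46291435 0.3870903  0.01      ]]
```

View pics/w7.png

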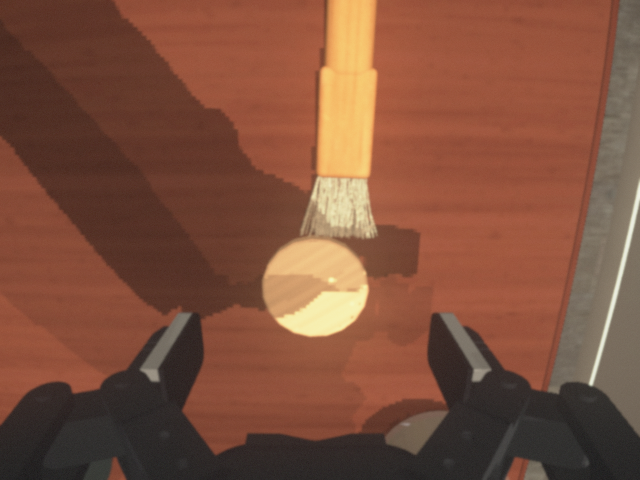

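The coaster disc is centred at about (315,287), i.e. (0.549,0.374), between the open fingers and clear of the bristles. I'll descend and close at a modest force.

```bash
python3 -m inch '[{"x":0.1,"y":0.1,"z":-2,"ax":0,"ay":0,"az":0,"gripper":1},{"x":0.1,"y":0.1,"z":-4,"ax":0,"ay":0,"az":0,"gripper":1},{"x":0.1,"y":0.1,"z":-5.5,"ax":0,"ay":0,"az":0,"gripper":1},{"x":0.1,"y":0.1,"z":-6.2,"ax":0,"ay":0,"az":0,"gripper":1},{"x":0.1,"y":0.1,"z":-6.2,"ax":0,"ay":0,"az":0,"gripper":1},{"x":0.1,"y":0.1,"z":-6.2,"ax":0,"ay":0,"az":0,"gripper":1},{"x":0.1,"y":0.1,"z":-6.2,"ax":0,"ay":0,"az":0,"gripper":0.4},{"x":0.1,"y":0.1,"z":-6.2,"ax":0,"ay":0,"az":0,"gripper":0.4},{"x":0.1,"y":0.1,"z":-6.2,"ax":0,"ay":0,"az":0,"gripper":0.4},{"x":0.1,"y":0.1,"z":-6.2,"ax":0,"ay":0,"az":0,"gripper":0.4},{"x":0.1,"y":0.1,"z":-6.2,"ax":0,"ay":0,"az":0,"gripper":0.4},{"x":0.1,"y":0.1,"z":-6.2,"ax":0,"ay":0,"az":0,"gripper":0.4}]' 30
```

```text
time: 9.9
eef_pos: [0.5476, 0.3748, -0.0004]
ee_rot: [[-1.0, 0.001, 0.002], [0.001, 1.0, 0.001], [-0.002, 0.001, -1.0]]
ft_force: [-0.6, 0.2, 6.3]
width: 0.0538
grasp_force: 31.2
```

Held at 54 mm, 31 N. Lift and carry over the tamper to above the pile.

```bash
python3 -m inch '[{"x":0,"y":0,"z":2,"ax":0,"ay":0,"az":0,"gripper":0.4},{"x":0,"y":0,"z":6,"ax":0,"ay":0,"az":0,"gripper":0.4},{"x":0,"y":0,"z":10,"ax":0,"ay":0,"az":0,"gripper":0.4},{"x":0,"y":-3,"z":13,"ax":0,"ay":0,"az":0,"gripper":0.4},{"x":0,"y":-7,"z":14,"ax":0,"ay":0,"az":0,"gripper":0.4},{"x":-0.4,"y":-11,"z":14,"ax":0,"ay":0,"az":0,"gripper":0.4},{"x":-0.8,"y":-15,"z":14,"ax":0,"ay":0,"az":0,"gripper":0.4},{"x":-1.2,"y":-19,"z":14,"ax":0,"ay":0,"az":0,"gripper":0.4},{"x":-1.5,"y":-23,"z":14,"ax":0,"ay":0,"az":0,"gripper":0.4},{"x":-1.8,"y":-27,"z":14,"ax":0,"ay":0,"az":0,"gripper":0.4},{"x":-2.1,"y":-31,"z":14,"ax":0,"ay":0,"az":0,"gripper":0.4},{"x":-2.4,"y":-35,"z":14,"ax":0,"ay":0,"az":0,"gripper":0.4},{"x":-2.7,"y":-39,"z":14,"ax":0,"ay":0,"az":0,"gripper":0.4},{"x":-3,"y":-43,"z":14,"ax":0,"ay":0,"az":0,"gripper":0.4},{"x":-3.2,"y":-47,"z":14,"ax":0,"ay":0,"az":0,"gripper":0.4},{"x":-3.4,"y":-51,"z":14,"ax":0,"ay":0,"az":0,"gripper":0.4},{"x":-3.4,"y":-55,"z":14,"ax":0,"ay":0,"az":0,"gripper":0.4},{"x":-3.4,"y":-57.5,"z":12,"ax":0,"ay":0,"az":0,"gripper":0.4},{"x":-3.4,"y":-57.5,"z":12,"ax":0,"ay":0,"az":0,"gripper":0.4},{"x":-3.4,"y":-57.5,"z":12,"ax":0,"ay":0,"az":0,"gripper":0.4}]'
python3 - <<'E'
from h import *
c,im=shot('w8')
E
```

```text
time: 11.57
eef_pos: [0.5116, -0.2018, 0.1171]
ee_rot: [[-1.0, 0.004, -0.002], [0.004, 1.0, 0.001], [0.002, 0.001, -1.0]]
ft_force: [-0.3, -0.0, -0.2]
width: 0.054
grasp_force: 32.0
```

View pics/w8.png

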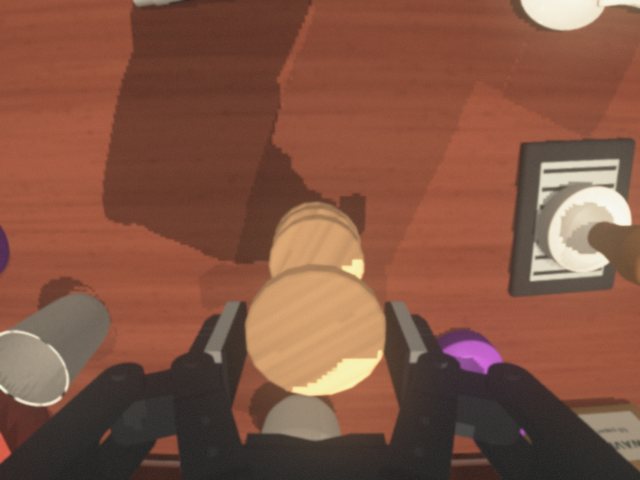

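The coaster is held flat (disc centre about (315,330)), the pile sits just behind it at column 316, and the tamper stands centred on the mat at right. Working out the coaster's offset from the TCP:

Run:
```python
from h import *
c,im=load('w8'); o=observe()
print(o["eef_pos"])
for z in (.122,.127,.132): print(z,plane(c,[(315.5,330),(246,330),(386,330)],z).round(4))
print("foot",plane(c,[(584,227)],.03))
h=cv2.cvtColor(im,cv2.COLOR_BGR2HSV); m=cv2.inRange(h,(14,90,120),(30,255,255)); 
print(cv2.findContours(m[150:300,230:400],0,1)[0][0].shape, proj(c,[.5155,-.2015,.046]), proj(c,[[.4875,-.2015,.046],[.4875,-.2015,.05],[.4875,-.2015,.04]]))
print(im[195:240:1,316].tolist())
```

```text
[ 0.51211285 -0.20079704  0.11764932]
0.122 [[ 0.5141 -0.2026  0.122 ]
 [ 0.5142 -0.2303  0.122 ]
 [ 0.5143 -0.1744  0.122 ]]
0.127 [[ 0.5112 -0.2026  0.127 ]
 [ 0.5112 -0.2293  0.127 ]
 [ 0.5114 -0.1754  0.127 ]]
0.132 [[ 0.5083 -0.2026  0.132 ]
 [ 0.5083 -0.2283  0.132 ]
 [ 0.5085 -0.1764  0.132 ]]
foot [[ 0.49730885 -0.03280064  0.03      ]]
(363, 1, 2) [[317.18499348 264.69281939]] [[317.12724154 217.95812341]
 [317.16564413 219.74778796]
 [317.07205593 215.38699326]]
[[44, 59, 97], [46, 59, 97], [45, 60, 96], [44, 59, 96], [48, 63, 98], [47, 64, 103], [65, 91, 126], [80, 114, 154], [93, 131, 175], [92, 132, 175], [86, 122, 162], [84, 117, 155], [82, 115, 153], [85, 120, 160], [94, 133, 175], [98, 141, 187], [100, 145, 192], [102, 147, 194], [99, 142, 187], [95, 134, 178], [88, 123, 164], [87, 122, 161], [87, 124, 163], [90, 128, 171], [98, 141, 187], [107, 152, 203], [111, 158, 210], [112, 160, 213], [112, 159, 213], [109, 156, 209], [109, 156, 209], [110, 157, 209], [107, 155, 207], [109, 155, 206], [108, 156, 208], [108, 157, 208], [109, 158, 209], [110, 158, 211], [110, 159, 211], [111, 162, 214], [112, 162, 214], [112, 161, 214], [112, 162, 214], [114, 162, 214], [110, 160, 212]]
```

Coaster and pile agree laterally within about 1 mm. Lower to about 8 mm above the expected contact, then creep.

```bash
python3 -m inch '[{"x":0.1,"y":0,"z":-2,"ax":0,"ay":0,"az":0,"gripper":0.4},{"x":0.1,"y":0,"z":-4,"ax":0,"ay":0,"az":0,"gripper":0.4},{"x":0.1,"y":0,"z":-5.5,"ax":0,"ay":0,"az":0,"gripper":0.4},{"x":0.1,"y":0,"z":-6.2,"ax":0,"ay":0,"az":0,"gripper":0.4},{"x":0.1,"y":0,"z":-6.2,"ax":0,"ay":0,"az":0,"gripper":0.4},{"x":0.1,"y":0,"z":-6.2,"ax":0,"ay":0,"az":0,"gripper":0.4}]'; python3 -m inch '[{"x":0,"y":0,"z":-0.1,"ax":0,"ay":0,"az":0,"gripper":0.4},{"x":0,"y":0,"z":-0.2,"ax":0,"ay":0,"az":0,"gripper":0.4},{"x":0,"y":0,"z":-0.3,"ax":0,"ay":0,"az":0,"gripper":0.4},{"x":0,"y":0,"z":-0.4,"ax":0,"ay":0,"az":0,"gripper":0.4},{"x":0,"y":0,"z":-0.4,"ax":0,"ay":0,"az":0,"gripper":0.4},{"x":0,"y":0,"z":-0.4,"ax":0,"ay":0,"az":0,"gripper":0.4}]'
```

```text
time: 12.12
eef_pos: [0.514, -0.1998, 0.0563]
ee_rot: [[-1.0, -0.0, 0.0], [-0.0, 1.0, 0.0], [-0.0, 0.0, -1.0]]
ft_force: [0.1, 0.7, 0.3]
width: 0.0537
grasp_force: 32.0
time: 12.62
eef_pos: [0.5136, -0.2008, 0.0519]
ee_rot: [[-1.0, 0.001, 0.0], [0.001, 1.0, -0.0], [-0.0, -0.0, -1.0]]
ft_force: [0.2, 0.2, -0.6]
width: 0.0541
grasp_force: 32.0
```

No contact yet at 0.052. Continue, nudging x by 1 mm.

```bash
python3 -m inch '[{"x":0.1,"y":0,"z":-0.1,"ax":0,"ay":0,"az":0,"gripper":0.4},{"x":0.1,"y":0,"z":-0.2,"ax":0,"ay":0,"az":0,"gripper":0.4},{"x":0.1,"y":0,"z":-0.2,"ax":0,"ay":0,"az":0,"gripper":0.4},{"x":0.1,"y":0,"z":-0.2,"ax":0,"ay":0,"az":0,"gripper":0.4}]';  python3 -m inch '[{"x":0,"y":0,"z":-0.1,"ax":0,"ay":0,"az":0,"gripper":0.4},{"x":0,"y":0,"z":-0.2,"ax":0,"ay":0,"az":0,"gripper":0.4},{"x":0,"y":0,"z":-0.2,"ax":0,"ay":0,"az":0,"gripper":0.4},{"x":0,"y":0,"z":-0.2,"ax":0,"ay":0,"az":0,"gripper":0.4}]'
```

```text
time: 12.95
eef_pos: [0.5145, -0.2006, 0.0497]
ee_rot: [[-1.0, 0.001, -0.0], [0.001, 1.0, 0.0], [0.0, 0.0, -1.0]]
ft_force: [-0.3, -0.1, -1.0]
width: 0.0539
grasp_force: 32.0
time: 13.28
eef_pos: [0.5145, -0.2006, 0.0477]
ee_rot: [[-1.0, 0.001, -0.0], [0.001, 1.0, 0.0], [0.0, 0.0, -1.0]]
ft_force: [-0.8, -0.4, 0.8]
width: 0.0542
grasp_force: 32.0
```

```bash
python3 -m inch '[{"x":0,"y":0,"z":-0.1,"ax":0,"ay":0,"az":0,"gripper":0.4},{"x":0,"y":0,"z":-0.15,"ax":0,"ay":0,"az":0,"gripper":0.4},{"x":0,"y":0,"z":-0.15,"ax":0,"ay":0,"az":0,"gripper":0.4},{"x":0,"y":0,"z":-0.15,"ax":0,"ay":0,"az":0,"gripper":0.4}]';  python3 -m inch '[{"x":0,"y":0,"z":-0.1,"ax":0,"ay":0,"az":0,"gripper":0.4},{"x":0,"y":0,"z":-0.15,"ax":0,"ay":0,"az":0,"gripper":0.4},{"x":0,"y":0,"z":-0.15,"ax":0,"ay":0,"az":0,"gripper":0.4},{"x":0,"y":0,"z":-0.15,"ax":0,"ay":0,"az":0,"gripper":0.4}]'
```

```text
time: 13.62
eef_pos: [0.5146, -0.2006, 0.0463]
ee_rot: [[-1.0, 0.001, -0.0], [0.001, 1.0, -0.0], [0.0, -0.0, -1.0]]
ft_force: [0.5, -0.9, -0.4]
width: 0.0534
grasp_force: 32.0
time: 13.95
eef_pos: [0.5148, -0.2007, 0.0458]
ee_rot: [[-1.0, 0.001, 0.001], [0.001, 1.0, -0.0], [-0.001, -0.0, -1.0]]
ft_force: [-2.1, 0.2, 6.2]
width: 0.0538
grasp_force: 32.7
```

Contact (6 N, stalled at 0.0458). Release and rise, then check the coaster and the tamper.

```bash
python3 -m inch '[{"x":0,"y":0,"z":0,"ax":0,"ay":0,"az":0,"gripper":0.75},{"x":0,"y":0,"z":0,"ax":0,"ay":0,"az":0,"gripper":0.85},{"x":0,"y":0,"z":0,"ax":0,"ay":0,"az":0,"gripper":0.9},{"x":0,"y":0,"z":0,"ax":0,"ay":0,"az":0,"gripper":1},{"x":0,"y":0,"z":0.5,"ax":0,"ay":0,"az":0,"gripper":1},{"x":0,"y":0,"z":2,"ax":0,"ay":0,"az":0,"gripper":1},{"x":0,"y":0,"z":5,"ax":0,"ay":0,"az":0,"gripper":1},{"x":0,"y":0,"z":9,"ax":0,"ay":0,"az":0,"gripper":1},{"x":0,"y":3,"z":13,"ax":0,"ay":0,"az":0,"gripper":1},{"x":0,"y":7,"z":17,"ax":0,"ay":0,"az":0,"gripper":1},{"x":0,"y":10,"z":20,"ax":0,"ay":0,"az":0,"gripper":1},{"x":0,"y":10,"z":20,"ax":0,"ay":0,"az":0,"gripper":1},{"x":0,"y":10,"z":20,"ax":0,"ay":0,"az":0,"gripper":1}]'; python3 -c "
from h import *
shot('w9')"
```

```text
time: 15.03
eef_pos: [0.5169, -0.0983, 0.2498]
ee_rot: [[-1.0, -0.003, 0.008], [-0.003, 1.0, -0.0], [-0.008, -0.0, -1.0]]
ft_force: [0.5, 0.3, -0.3]
width: 0.0856
grasp_force: 0.0
```

View pics/w9.png

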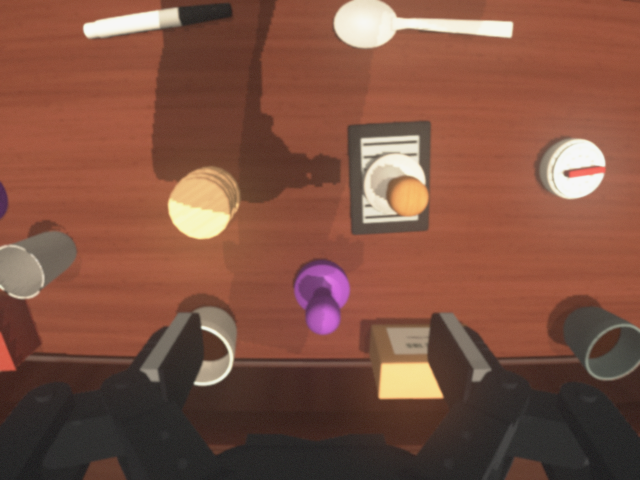

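The coaster sits squarely on the pile at (205,203), and the tamper is upright on the mat with its foot ring at (395,183). A numeric check of both, then on to the cup with a quarter turn.

```bash
python3 - <<'E'
from h import *
c,im=load('w9')
print("foot",plane(c,[(395.5,183)],.033),"mat",plane(c,[(348,126),(430,121),(429,231),(352,234)],.008).mean(0),"coaster",plane(c,[(199,204)],.056))
E
python3 -m inch '[{"x":1,"y":-4,"z":0,"ax":0,"ay":0,"az":-7,"gripper":1},{"x":1.8,"y":-8,"z":0,"ax":0,"ay":0,"az":-14,"gripper":1},{"x":2.6,"y":-12,"z":0,"ax":0,"ay":0,"az":-21,"gripper":1},{"x":3.4,"y":-16,"z":0,"ax":0,"ay":0,"az":-28,"gripper":1},{"x":4.2,"y":-20,"z":0,"ax":0,"ay":0,"az":-35,"gripper":1},{"x":5,"y":-24,"z":0,"ax":0,"ay":0,"az":-42,"gripper":1},{"x":5.75,"y":-27.6,"z":0,"ax":0,"ay":0,"az":-49,"gripper":1},{"x":5.75,"y":-27.6,"z":0,"ax":0,"ay":0,"az":-56,"gripper":1},{"x":5.75,"y":-27.6,"z":-2,"ax":0,"ay":0,"az":-63,"gripper":1},{"x":5.75,"y":-27.6,"z":-4,"ax":0,"ay":0,"az":-70,"gripper":1},{"x":5.75,"y":-27.6,"z":-6,"ax":0,"ay":0,"az":-77,"gripper":1},{"x":5.75,"y":-27.6,"z":-8,"ax":0,"ay":0,"az":-84,"gripper":1},{"x":5.75,"y":-27.6,"z":-10,"ax":0,"ay":0,"az":-90,"gripper":1},{"x":5.75,"y":-27.6,"z":-12,"ax":0,"ay":0,"az":-90,"gripper":1},{"x":5.75,"y":-27.6,"z":-12,"ax":0,"ay":0,"az":-90,"gripper":1},{"x":5.75,"y":-27.6,"z":-12,"ax":0,"ay":0,"az":-90,"gripper":1}]'; python3 -c "
from h import *
c,im=shot('w10'); print(proj(c,[[.5745,-.377,.069],[.5475,-.377,.069],[.6015,-.377,.069]]))"
```

```text
foot [[ 0.49829748 -0.02553209  0.033     ]] mat [ 0.49967872 -0.02598222  0.008     ] coaster [[ 0.51343242 -0.20125658  0.056     ]]
time: 16.42
eef_pos: [0.5698, -0.3765, 0.122]
ee_rot: [[0.002, 1.0, -0.005], [1.0, -0.002, 0.003], [0.003, -0.005, -1.0]]
ft_force: [-0.5, -0.3, -0.1]
width: 0.0853
grasp_force: 0.0
[[325.73189608 267.91653946]
 [275.22240066 267.84387251]
 [376.21058584 267.91954841]]
```

View pics/w10.png

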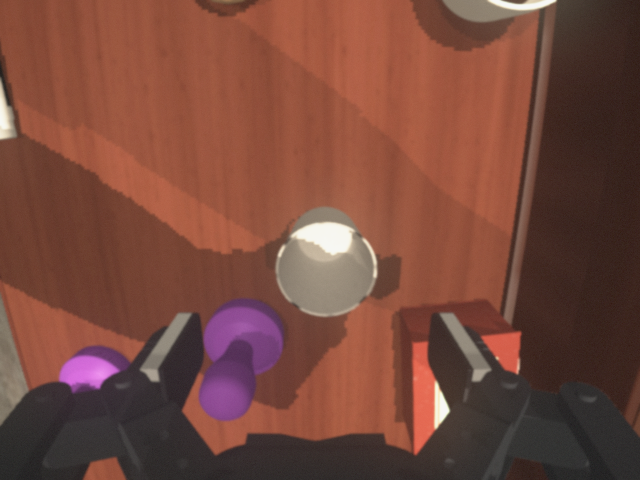

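The predicted rim matches the visible one at (326,268), and the fingers will clear the purple tamper and the red box. Descend and grip.

```bash
python3 -m inch '[{"x":0,"y":0,"z":-3,"ax":0,"ay":0,"az":0,"gripper":1},{"x":0,"y":0,"z":-6,"ax":0,"ay":0,"az":0,"gripper":1},{"x":0,"y":0,"z":-8.4,"ax":0,"ay":0,"az":0,"gripper":1},{"x":0,"y":0,"z":-8.4,"ax":0,"ay":0,"az":0,"gripper":1},{"x":0,"y":0,"z":-8.4,"ax":0,"ay":0,"az":0,"gripper":1},{"x":0,"y":0,"z":-8.4,"ax":0,"ay":0,"az":0,"gripper":0.4},{"x":0,"y":0,"z":-8.4,"ax":0,"ay":0,"az":0,"gripper":0.4},{"x":0,"y":0,"z":-8.4,"ax":0,"ay":0,"az":0,"gripper":0.4},{"x":0,"y":0,"z":-8.4,"ax":0,"ay":0,"az":0,"gripper":0.4},{"x":0,"y":0,"z":-8.4,"ax":0,"ay":0,"az":0,"gripper":0.4},{"x":0,"y":0,"z":-8.4,"ax":0,"ay":0,"az":0,"gripper":0.4}]' 30
```

```text
time: 17.38
eef_pos: [0.5739, -0.3778, 0.0437]
ee_rot: [[0.001, 1.0, 0.004], [1.0, -0.001, -0.003], [-0.003, 0.004, -1.0]]
ft_force: [0.2, -0.2, 5.6]
width: 0.0509
grasp_force: 30.6
```

Cup held (51 mm, 31 N). Carry it high over the pile and lower at the mid point.

```bash
python3 -m inch '[{"x":0,"y":0,"z":3,"ax":0,"ay":0,"az":0,"gripper":0.4},{"x":0,"y":0,"z":7,"ax":0,"ay":0,"az":0,"gripper":0.4},{"x":-0.5,"y":2,"z":11,"ax":0,"ay":0,"az":0,"gripper":0.4},{"x":-1.4,"y":6,"z":13,"ax":0,"ay":0,"az":0,"gripper":0.4},{"x":-2.4,"y":10,"z":13,"ax":0,"ay":0,"az":0,"gripper":0.4},{"x":-3.4,"y":14,"z":13,"ax":0,"ay":0,"az":0,"gripper":0.4},{"x":-4.4,"y":18,"z":13,"ax":0,"ay":0,"az":0,"gripper":0.4},{"x":-5.4,"y":22,"z":13,"ax":0,"ay":0,"az":0,"gripper":0.4},{"x":-6.6,"y":25,"z":12,"ax":0,"ay":0,"az":0,"gripper":0.4},{"x":-6.95,"y":26.2,"z":10,"ax":0,"ay":0,"az":0,"gripper":0.4},{"x":-6.95,"y":26.2,"z":7,"ax":0,"ay":0,"az":0,"gripper":0.4},{"x":-6.95,"y":26.2,"z":4,"ax":0,"ay":0,"az":0,"gripper":0.4},{"x":-6.95,"y":26.2,"z":2,"ax":0,"ay":0,"az":0,"gripper":0.4},{"x":-6.95,"y":26.2,"z":1,"ax":0,"ay":0,"az":0,"gripper":0.4},{"x":-6.95,"y":26.2,"z":0.6,"ax":0,"ay":0,"az":0,"gripper":0.4},{"x":-6.95,"y":26.2,"z":0.3,"ax":0,"ay":0,"az":0,"gripper":0.4},{"x":-6.95,"y":26.2,"z":0.2,"ax":0,"ay":0,"az":0,"gripper":0.4},{"x":-6.95,"y":26.2,"z":0.1,"ax":0,"ay":0,"az":0,"gripper":0.4},{"x":-6.95,"y":26.2,"z":0.1,"ax":0,"ay":0,"az":0,"gripper":0.4}]'
```

```text
time: 18.97
eef_pos: [0.5034, -0.115, 0.0437]
ee_rot: [[0.001, 1.0, 0.002], [1.0, -0.001, -0.001], [-0.001, 0.002, -1.0]]
ft_force: [-2.4, 0.2, 5.2]
width: 0.0515
grasp_force: 32.1
```

Contact again (5 N). Release, rise and head for the brush, turning back.

```bash
python3 -m inch '[{"x":0,"y":0,"z":0,"ax":0,"ay":0,"az":0,"gripper":0.85},{"x":0,"y":0,"z":0,"ax":0,"ay":0,"az":0,"gripper":0.85},{"x":0,"y":0,"z":0,"ax":0,"ay":0,"az":0,"gripper":0.85},{"x":0,"y":0,"z":1,"ax":0,"ay":0,"az":0,"gripper":0.9},{"x":0,"y":0,"z":4,"ax":0,"ay":0,"az":0,"gripper":1},{"x":0,"y":0,"z":8,"ax":0,"ay":0,"az":0,"gripper":1},{"x":0,"y":0,"z":12,"ax":0,"ay":0,"az":0,"gripper":1},{"x":0,"y":4,"z":16,"ax":0,"ay":0,"az":7,"gripper":1},{"x":0,"y":8,"z":18,"ax":0,"ay":0,"az":14,"gripper":1},{"x":-1,"y":12,"z":18,"ax":0,"ay":0,"az":21,"gripper":1},{"x":-2,"y":16,"z":18,"ax":0,"ay":0,"az":28,"gripper":1},{"x":-3,"y":20,"z":18,"ax":0,"ay":0,"az":35,"gripper":1},{"x":-4,"y":24,"z":18,"ax":0,"ay":0,"az":42,"gripper":1},{"x":-5,"y":28,"z":17,"ax":0,"ay":0,"az":49,"gripper":1},{"x":-6,"y":32,"z":16,"ax":0,"ay":0,"az":56,"gripper":1},{"x":-7,"y":36,"z":15,"ax":0,"ay":0,"az":63,"gripper":1},{"x":-7.5,"y":40,"z":14,"ax":0,"ay":0,"az":70,"gripper":1},{"x":-8,"y":44,"z":13,"ax":0,"ay":0,"az":77,"gripper":1},{"x":-8.5,"y":48,"z":12,"ax":0,"ay":0,"az":84,"gripper":1},{"x":-8.75,"y":50.3,"z":10,"ax":0,"ay":0,"az":88,"gripper":1}]'
```

```text
time: 20.63
eef_pos: [0.4161, 0.3902, 0.1457]
ee_rot: [[-1.0, 0.03, 0.004], [0.03, 1.0, 0.004], [-0.004, 0.005, -1.0]]
ft_force: [1.1, -0.5, 0.4]
width: 0.0855
grasp_force: 0.0
```

```bash
python3 -m inch '[{"x":0,"y":0,"z":0,"ax":0,"ay":0,"az":0,"gripper":1},{"x":0,"y":0,"z":0,"ax":0,"ay":0,"az":0,"gripper":1},{"x":0,"y":0,"z":0,"ax":0,"ay":0,"az":0,"gripper":1}]'
python3 - <<'E'
from h import *
c,im=shot('w11'); a=np.radians(-1.95); P=[[.4175+s*np.cos(a),.388+s*np.sin(a),.012] for s in (-.073,0,.06)]; print(observe()["eef_pos"])
for u,v in proj(c,P): print(u,v); cv2.circle(im,(int(round(u)),int(round(v))),4,(255,0,0),1)
cv2.imwrite("pics/w11o.png",im)
E
```

```text
time: 20.88
eef_pos: [0.4151, 0.3857, 0.1435]
ee_rot: [[-0.999, 0.036, -0.0], [0.036, 0.999, -0.001], [0.0, -0.001, -1.0]]
ft_force: [-0.2, -0.5, -0.1]
width: 0.085
grasp_force: 0.0
[0.41559777 0.38533266 0.14398503]
320.2669836388759 128.7935317342405
319.9743182502226 232.58734775140707
319.73165738774077 306.9448362167028
```

View pics/w11o.png

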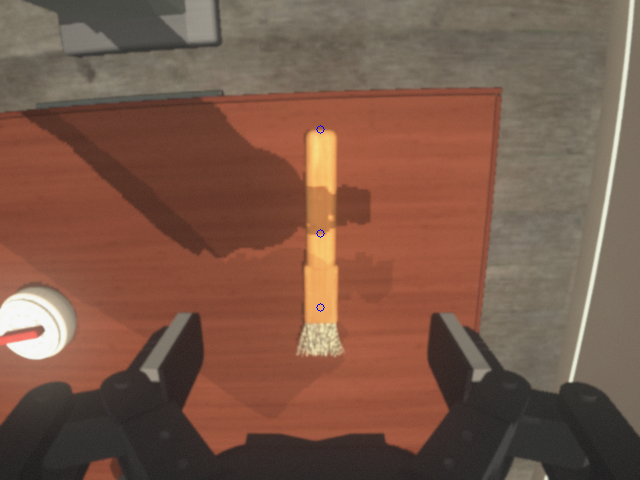

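The projected brush line and grasp point fall right on the handle. Descend and grip.

```bash
python3 -m inch '[{"x":0.1,"y":0.1,"z":-4,"ax":0,"ay":0,"az":0,"gripper":1},{"x":0.1,"y":0.1,"z":-8,"ax":0,"ay":0,"az":0,"gripper":1},{"x":0.1,"y":0.1,"z":-11,"ax":0,"ay":0,"az":0,"gripper":0.8},{"x":0.1,"y":0.1,"z":-13,"ax":0,"ay":0,"az":0,"gripper":0.6},{"x":0.1,"y":0.1,"z":-13.9,"ax":0,"ay":0,"az":0,"gripper":0.6},{"x":0.1,"y":0.1,"z":-13.9,"ax":0,"ay":0,"az":0,"gripper":0.6},{"x":0.1,"y":0.1,"z":-13.9,"ax":0,"ay":0,"az":0,"gripper":0},{"x":0.1,"y":0.1,"z":-13.9,"ax":0,"ay":0,"az":0,"gripper":0},{"x":0.1,"y":0.1,"z":-13.9,"ax":0,"ay":0,"az":0,"gripper":0},{"x":0.1,"y":0.1,"z":-13.9,"ax":0,"ay":0,"az":0,"gripper":0},{"x":0.1,"y":0.1,"z":-13.9,"ax":0,"ay":0,"az":0,"gripper":0},{"x":0.1,"y":0.1,"z":-13.9,"ax":0,"ay":0,"az":0,"gripper":0}]' 40
```

```text
time: 21.93
eef_pos: [0.4181, 0.3882, 0.0065]
ee_rot: [[-0.999, 0.036, 0.004], [0.036, 0.999, 0.002], [-0.004, 0.003, -1.0]]
ft_force: [0.2, -1.4, 7.1]
width: 0.0245
grasp_force: 40.0
```

Brush held (24.5 mm, 40 N). Carry it over the timer to its place, turning +5.7° to the mat's heading.

```bash
python3 -m inch '[{"x":0,"y":0,"z":3,"ax":0,"ay":0,"az":0,"gripper":0},{"x":0,"y":0,"z":7,"ax":0,"ay":0,"az":0,"gripper":0},{"x":0.6,"y":-3,"z":9,"ax":0,"ay":0,"az":2,"gripper":0},{"x":1.4,"y":-7,"z":9,"ax":0,"ay":0,"az":4,"gripper":0},{"x":2.2,"y":-11,"z":9,"ax":0,"ay":0,"az":5.7,"gripper":0},{"x":3,"y":-15,"z":9,"ax":0,"ay":0,"az":5.7,"gripper":0},{"x":3.8,"y":-19,"z":9,"ax":0,"ay":0,"az":5.7,"gripper":0},{"x":4.6,"y":-23,"z":9,"ax":0,"ay":0,"az":5.7,"gripper":0},{"x":5.4,"y":-27,"z":9,"ax":0,"ay":0,"az":5.7,"gripper":0},{"x":5.9,"y":-30,"z":9,"ax":0,"ay":0,"az":5.7,"gripper":0},{"x":6.1,"y":-32.5,"z":8,"ax":0,"ay":0,"az":5.7,"gripper":0},{"x":6.1,"y":-32.5,"z":6,"ax":0,"ay":0,"az":5.7,"gripper":0},{"x":6.1,"y":-32.5,"z":3,"ax":0,"ay":0,"az":5.7,"gripper":0},{"x":6.1,"y":-32.5,"z":1.5,"ax":0,"ay":0,"az":5.7,"gripper":0},{"x":6.1,"y":-32.5,"z":0.8,"ax":0,"ay":0,"az":5.7,"gripper":0},{"x":6.1,"y":-32.5,"z":0.5,"ax":0,"ay":0,"az":5.7,"gripper":0},{"x":6.1,"y":-32.5,"z":0.3,"ax":0,"ay":0,"az":5.7,"gripper":0},{"x":6.1,"y":-32.5,"z":0.2,"ax":0,"ay":0,"az":5.7,"gripper":0},{"x":6.1,"y":-32.5,"z":0.1,"ax":0,"ay":0,"az":5.7,"gripper":0},{"x":6.1,"y":-32.5,"z":0.1,"ax":0,"ay":0,"az":5.7,"gripper":0}]'
```

```text
time: 23.6
eef_pos: [0.4785, 0.0625, 0.0066]
ee_rot: [[-0.998, -0.064, 0.002], [-0.064, 0.998, 0.0], [-0.002, 0.0, -1.0]]
ft_force: [-0.7, -0.2, 1.8]
width: 0.024
grasp_force: 40.0
```

Down and touching. Open part-way (mat and timer are near), rise and inspect.

```bash
python3 -m inch '[{"x":0,"y":0,"z":0,"ax":0,"ay":0,"az":0,"gripper":0.55},{"x":0,"y":0,"z":0,"ax":0,"ay":0,"az":0,"gripper":0.55},{"x":0,"y":0,"z":0,"ax":0,"ay":0,"az":0,"gripper":0.55},{"x":0,"y":0,"z":0.5,"ax":0,"ay":0,"az":0,"gripper":0.55},{"x":0,"y":0,"z":2,"ax":0,"ay":0,"az":0,"gripper":0.55},{"x":0,"y":0,"z":5,"ax":0,"ay":0,"az":0,"gripper":0.55},{"x":0,"y":0,"z":9,"ax":0,"ay":0,"az":0,"gripper":0.55},{"x":0,"y":0,"z":13,"ax":0,"ay":0,"az":0,"gripper":0.55},{"x":0,"y":0,"z":17,"ax":0,"ay":0,"az":0,"gripper":0.55},{"x":0,"y":-4,"z":21,"ax":0,"ay":0,"az":0,"gripper":0.55},{"x":0,"y":-8,"z":25,"ax":0,"ay":0,"az":0,"gripper":1},{"x":0,"y":-9,"z":25,"ax":0,"ay":0,"az":0,"gripper":1},{"x":0,"y":-9,"z":25,"ax":0,"ay":0,"az":0,"gripper":1},{"x":0,"y":-9,"z":25,"ax":0,"ay":0,"az":0,"gripper":1}]'
python3 - <<'E'
from h import *
c,im=shot('w12')
C=np.array([.4995,-.025,0]);a=np.radians(3.74);u=np.array([np.cos(a),np.sin(a),0]);v=np.array([-u[1],u[0],0]);z=np.array([0,0,1])
for P in (C+.008*z,C-.09*v+.069*z,C+.09*v+.012*z,C+.09*v+.012*z-.088*u,C+.09*v+.012*z+.088*u,C+.034*z):
    q=proj(c,[P])[0]; print(q.round(1)); cv2.drawMarker(im,tuple(int(round(t)) for t in q),(255,0,0),0,9)
cv2.imwrite("pics/w12o.png",im)
E
```

```text
time: 24.77
eef_pos: [0.4783, -0.0291, 0.2569]
ee_rot: [[-0.998, -0.06, 0.004], [-0.06, 0.998, 0.0], [-0.004, -0.0, -1.0]]
ft_force: [-0.2, 0.4, -0.1]
width: 0.0855
grasp_force: 0.0
[318.8 217.3]
[217.3 235. ]
[407.2 218.1]
[412.8 129. ]
[401.5 296.5]
[319. 224.]
```

View pics/w12o.png

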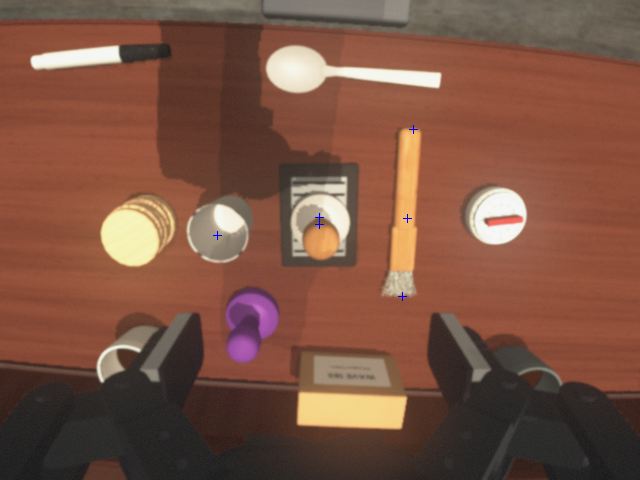

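All goals line up with the markers: the cup rim at (218,232), the brush from (410,129) to (400,296), the tamper foot at (320,219) on the mat, and the coaster on the pile at (131,235). The tasting cups look undisturbed, so I'm handing in.

```bash
python3 -c "
from station import *
print(close_job())"
```

```text
the job is handed in; nothing more can be done
None
```

The tamping place is laid out and the job is handed in at about 25 s of the 118 s: in the last wrist picture the tamper, cup and brush sat within about 3 mm of their targets and the coaster lay on the pile, though the hand-in returned no verdict.

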